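# Clamp a display base through the guard window

### The job

Get the wooden display base ready for marking in the guarded jig, working only with the fingertips down through the window in the guard's roof: first push the base away from you until it is flush against the stop bar, then press the clamp lever (the one with the broad flat pad) all the way down, where it stays, and withdraw. Do not touch the guard, do not pick the base up, leave the ejector lever with the ball end raised, and leave the things lying around undisturbed.

Things in the scene. Friction and masses are not known exactly. Their poses are not given: they have to be found in the camera images.
- jig: Fixed grey jig. Origin: middle of the work area at table height; x points from the near (robot) side to the stop, y left, z up. In this frame (mm): bed top at z 65. Steel stop bar across the bed, near face at x 72, 15 high. Low guide strips beside the base, inner faces at y +-68, 10 high. Fixed white marking head beyond the guard, x 104..174, y +-65, up to z 151.
- guard: Fixed guard on the jig, same origin and axes as the jig: clear walls around the bed up to a flat grey steel roof frame, z 114..120, outer edge x -135..100, y -125..125. One rectangular window in the roof: x -120..30, y -85..85 (150 x 170 mm), the only way in. It must not be touched.
- base: Loose light-wood block, the display base, 60 (x) x 130 (y) x 25 (z) mm, about 200 g, lying flat on the bed between the guides with 3 mm play each side. Origin: centre of its underside; axes like the jig's. It starts 22 to 34 mm short of the stop; flush against it, its origin is at x = 42 in the jig frame and its near face at x = 12. Push on the near face, between the two lever units.
- clamp: Clamp unit, fixed on the bed at x -35, y +50 or -50 in the jig frame (its side changes); origin: centre of its foot, axes like the jig's. Lever pivot 18 mm above the bed; the lever points to the near side, 61 mm from pivot to end. Its steel arm, 12 wide, reaches the other way over the base, and comes down with the lever to 1.5 mm above it.
- clamp_pad (a point): Centre of the upper face of the flat black pad (26 long x 28 wide x 8 thick mm) near the end of the clamp lever, 48 mm from its pivot; moves with the lever. About 26 mm above the pivot when raised, 4 mm when down. In the jig frame, x about -75 raised, -83 down.
- clamp_lever (a joint): Clamp lever angle, rad: 0 fully raised, 0.5 all the way down (level) against a hard stop. Starts near 0; stiff hinge, about 3 N at the pad moves it, stays where it is left.
- ejector_ball (a point): Centre of the black ball, 18 mm diameter, at the near end of the ejector lever, 36 mm from its pivot. The unit is like the clamp's (same pivot height and x) and stands on the other side. No arm. Leave it raised.
- ejector_lever (a joint): Ejector lever angle, rad: 0 fully raised, 0.5 down. Starts near 0 and must be left there.
- nut: Loose brass nut, 18 mm diameter, 12 high, standing on the far part of the guard roof; origin: centre of its underside. Bystander.
- wheel: Loose black rubber wheel, 24 mm diameter, 10 high, lying on the far part of the guard roof; origin: centre of its underside. Bystander.
- driver: Screwdriver about 150 mm long lying on the table to the right of the jig. Bystander.
- pot: Small paint pot, 32 mm diameter, 34 high, on the table to the left of the jig; origin: centre of its underside. Bystander.
- mug: White mug of pencils, 76 mm diameter, 150 high with the pencils, at the left; origin: centre of its underside. Bystander.
- ship: Grey model spaceship on a stand, 110 mm wide, 52 high, at the right; origin: centre of its underside. Bystander.
- glue: Glue bottle, 40 mm diameter, 100 high, at the left; origin: centre of its underside. Bystander.
Things that resemble listed ones, but are neither listed nor needed, are in the scene too. Of the things like the base, leave any that is pink, purple or red; of the rest the larger one is meant.

How it is judged:
By the outcome, as a careful person would: the job done as asked, in the order asked, and still so for the second after the job is handed in, with the robot touching nothing.
It also fails if it takes over 45 s, if anything falls off the work surface, if the arm or the gripper's body presses on something with over 40 N, if the wrist force passes 120 N, or if a joint passes its speed limit or range.

### The arm

A 6-joint arm with a two-finger parallel gripper is mounted at the origin on the work surface. World frame = base frame: x ahead of the robot, y to its left, z up, the work surface at z = 0. Lengths are in m, angles in rad, forces in N, time in s.
With the tool pointing down it reaches from about 0.275 to 0.875 m from the base axis. Payload 12.5 kg.
Tool frame: the origin (TCP) lies at the very end of the fingers, on their centre line; the grasp point (between the pads) lies 19 mm behind it; z points along the fingers, y is the line along which they close (so a half turn about z gives the same grasp; the last joint's range is limited). The gripper opens to 85 mm and grips with 20 to 120 N. Pads are 22 mm wide; open, the fingers measure 114 mm over their backs; the gripper's body (76 mm by 85 mm) begins 54 mm behind the grasp point. The pads swing forward as they close: fully open they stand 13 mm farther back than shut.
Start: joints at [1.112, 0.351, 1.652, -0, 1.139, -0.085], TCP at [0.201, 0.512, 0.203] pointing down, gripper open.
Joint ranges: [-2.75, 2.75], [-0.79, 2.1], [0.01, 2.65], [-1.57, 4.71], [0.07, 3.14], [-2.87, 2.87]. Speed limits (rad/s): [2.22, 2.22, 2.79, 3.14, 3.14, 3.14].

### API

Orientations are given as a 3x3 rotation matrix whose columns are the frame's x, y, z axes.
In Python, from bench import manip gives the robot as it stands. Calls block until the motion is done:
- manip.move_ptp(position, orientation): joint-space move of the TCP to a pose.
- manip.move_l(position, attitude=None, max_speed=0.15): straight line of the TCP; attitude=None keeps the orientation; max_speed is the mean speed in m/s.
- manip.move_j(angles): joint-space move.
- manip.set_gripper(opening, effort=None): opening from 0.0 (shut) to 1.0 (fully open); effort is the grip in N (None keeps the last); returns when the fingers have stopped.
- manip.dwell(seconds).
- manip.inverse_kinematics(position, orientation): joint angles nearest the present ones, or None.
- manip.grab_frame(name): name is "scene" or "top" or "wrist"; returns (picture, depth): 480x640x3 uint8, red, green, blue; 480x640 float32, m along the optical axis (not along the pixel's ray), 0 where there is no reading.
- manip.get_calibration(name): a dict with "camera_matrix" (3x3 intrinsics, pixels), "k1" (the pictures are not rectified: a ray, as slopes to the right and down, at radius r is drawn at 1 + k1 r^2 times it, then the intrinsics apply), "R" (3x3) and "t" (3): a world point X has camera coordinates R X + t. Camera axes: x right, y down, z forward; pixel columns grow to the right and rows downward; lengths in m; the calibration is good to about 2 mm. A picture is of the moment at which its call begins: read the wrist's pose just before it. get_calibration takes no time and is no camera call; for the wrist camera it gives the pose at the moment of the call.
A pose or a line that the arm cannot do raises manip.Unreachable and nothing moves.
- manip.sign_off(): hands the job in; it is judged then, once.
Trained networks look in the newest picture that a camera, given by its name, has taken for a name from the list of things; names that differ only in an ending like _2 or _b are one class to them, and where a whole thing is asked for, a point or a joint stands for the part that bears it (a point fixed in the world has none). Each returns a list of dicts, best first, with "confidence" (0 to 1); they miss things now and then, are a little off and sometimes report something else, mostly with a low value. They report only what shows in the picture. A call takes as long as a camera call. They do not tell look-alikes from the thing itself.
- manip.look_for(camera, name): "at" ([x, y, z] in m, in world coordinates, good to about 4 mm: the middle of the surface that is visible of it).
Readings, each from a call of its own:
- manip.current_time(): time.
- manip.current_qpos(): joint angles.
- manip.current_joint_vel(): joint speeds.
- manip.current_joint_torque(): joint torques, N m.
- manip.current_ee_pos(): TCP position.
- manip.current_tcp_rot(): TCP orientation.
- manip.current_force(): force on the tool from outside, world axes, zero at the start.
- manip.current_ft_torque(): the same for the moment, N m.
- manip.current_grip_width(): opening from 0.0 (shut) to 1.0 (fully open).
- manip.current_grip_force(): force on a finger pad.
Only numpy, scipy, OpenCV 4.12 (cv2) and the standard library are available. Lean on these libraries where they do the work, as an engineer would, in place of code of your own. Each camera call takes 0.05 s, during which the arm holds its last target. There are 200 camera calls.

## Working session

There is one attempt and no reset: what is moved stays moved. The work goes in short steps, each a Python script; the robot and the scene stay as the last script left them, time stands still between calls to the robot, and variables do not carry over. Pictures are saved under pics/ and viewed, at most 10 in all, crops included, and the job is handed in when it is done.

```bash
mkdir -p pics
cat > h.py <<'E'
import numpy as np, cv2
from bench import manip
def grab(cam,fn):
    c=manip.get_calibration(cam); im,d=manip.grab_frame(cam)
    cv2.imwrite('pics/'+fn+'.png',im[:,:,::-1]); np.savez('pics/'+fn+'.npz',d=d,im=im,K=c["camera_matrix"],k1=c["k1"],R=c["R"],t=c["t"])
def cloud(fn):
    z=np.load('pics/'+fn+'.npz'); d=z['d'];K=z['K']
    v,u=np.mgrid[:480,:640]
    p=cv2.undistortPoints(np.stack([u,v],-1).reshape(-1,1,2).astype(float),K,np.array([float(z['k1']),0,0,0])).reshape(480,640,2)
    X=np.dstack([p[...,0]*d,p[...,1]*d,d])
    W=(X-z['t'].ravel())@z['R']; W[d==0]=np.nan
    return W
E
python3 - <<'E'
from h import *
for c in ("scene","top"):
    grab(c,c+'0')
    for n in ("jig","guard","base","clamp","clamp_pad","ejector_ball","nut","wheel"):
        print(c,n,[(np.round(r["at"],3).tolist(),round(r["confidence"],2)) for r in manip.look_for(c,n)])
print(manip.current_time(),manip.get_calibration("top")["R"],manip.get_calibration("top")["t"])
E
```

```text
scene jig [([0.66, 0.095, 0.119], 0.61), ([0.56, 0.249, 0.036], 0.43), ([0.614, 0.073, 0.09], 0.16)]
scene guard [([0.642, 0.09, 0.122], 0.72)]
scene base [([0.526, -0.171, 0.018], 0.86), ([0.316, 0.183, 0.023], 0.83), ([0.614, 0.072, 0.088], 0.72), ([0.574, 0.017, 0.099], 0.69), ([0.692, 0.309, 0.013], 0.61), ([0.369, -0.161, 0.028], 0.56)]
scene clamp [([0.553, 0.115, 0.102], 0.56), ([0.643, 0.092, 0.124], 0.29)]
scene clamp_pad [([0.525, 0.106, 0.106], 0.78)]
scene ejector_ball [([0.571, 0.013, 0.1], 0.68)]
scene nut [([0.65, 0.183, 0.125], 0.64)]
scene wheel [([0.697, 0.005, 0.134], 0.43), ([0.571, 0.015, 0.1], 0.28)]
top jig [([0.612, 0.082, 0.118], 0.8), ([0.648, -0.1, 0.021], 0.65)]
top guard [([0.635, 0.09, 0.12], 0.79)]
top base [([0.524, -0.17, 0.022], 0.95), ([0.695, 0.308, 0.019], 0.79), ([0.361, -0.161, 0.025], 0.68), ([0.62, 0.077, 0.088], 0.67), ([0.312, 0.183, 0.026], 0.64)]
top clamp [([0.559, 0.113, 0.103], 0.64)]
top clamp_pad [([0.526, 0.106, 0.105], 0.54)]
top ejector_ball [([0.565, 0.012, 0.108], 0.55), ([0.632, 0.085, 0.121], 0.21)]
top nut []
top wheel [([0.696, 0.009, 0.13], 0.55)]
0.9 [[ 0.02641478 -0.99960485 -0.00961263]
 [-0.99666119 -0.02559139 -0.07753423]
 [ 0.07725759  0.01162859 -0.99694335]] [-0.01262333  0.51987315  1.45979457]
```

View pics/top0.png

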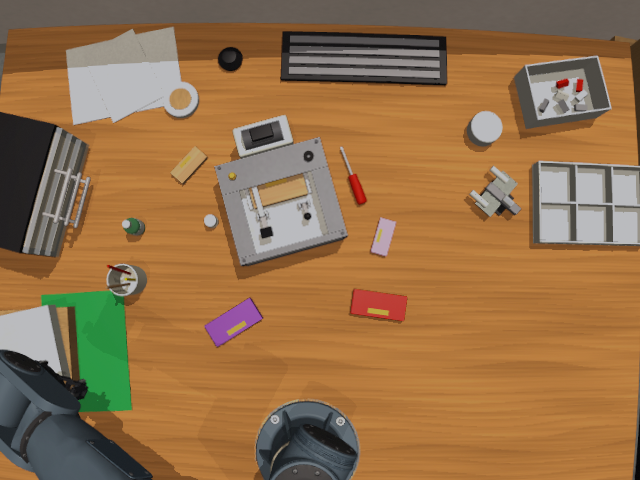

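View pics/scene0.png

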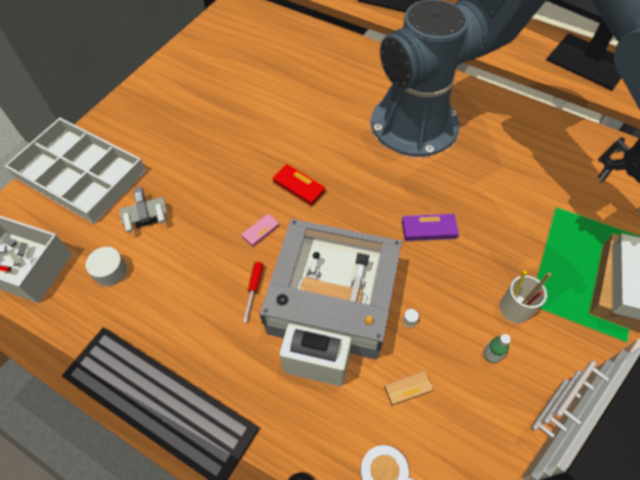

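The top view shows the guard tilted about 14°, with its window around (285,200). The light base in the window is near (283,190). The clamp pad is at (266,232) on the left (+y) and the ejector ball at (307,216) on the right. The scene view agrees. Next I'll fit the jig frame from the roof's depth points.

```bash
cat > fit.py <<'E'
from h import *
def fit(fn):
    W=cloud(fn); P=W.reshape(-1,3)
    m=(abs(P[:,2]-.120)<.004)&(np.hypot(P[:,0]-.62,P[:,1]-.085)<.19)
    Q=P[m]
    (c,s,a)=cv2.minAreaRect((Q[:,:2]*1000).astype(np.float32))
    return Q,c,s,a
if __name__=="__main__":
    for fn in ("top0","scene0"):
        Q,c,s,a=fit(fn); a=(a+45)%90-45
        print(fn,len(Q),np.median(Q[:,2]),c,s,a)
        # refine with silhouette template: points must lie in frame (outer minus window)
        from scipy.optimize import minimize
        G=np.stack(np.meshgrid(np.arange(-175,140,2),np.arange(-165,165,2)),-1).reshape(-1,2)
        from scipy.spatial import cKDTree
        T=cKDTree(Q[:,:2]*1000)
        outer=(G[:,0]>-135)&(G[:,0]<100)&(abs(G[:,1])<125)
        win=(G[:,0]>-120)&(G[:,0]<30)&(abs(G[:,1])<85)
        tm=outer&~win
        def cost(p):
            th=np.radians(p[2]);R=np.array([[np.cos(th),-np.sin(th)],[np.sin(th),np.cos(th)]])
            d=T.query(G@R.T+p[:2])[0]
            occ=1/(1+np.exp((d-2.0)*2))
            return np.mean((occ-tm)**2)
        th=np.radians(a); p0=np.array([c[0]+17.5*np.cos(th),c[1]+17.5*np.sin(th),a])
        r=minimize(cost,p0,method='Nelder-Mead',options=dict(initial_simplex=p0+np.array([[0,0,0],[5,0,0],[0,5,0],[0,0,2]])))
        print(p0,r.x,r.fun)
        th=np.radians(r.x[2]);R=np.array([[np.cos(th),-np.sin(th)],[np.sin(th),np.cos(th)]])
        J=lambda w:(np.array(w)*1000-r.x[:2])@R
        print('base',J([.617,.075]),'pad',J([.526,.106]),'ball',J([.568,.012]),'nut',J([.65,.183]),'wheel',J([.697,.007]))
E
python3 fit.py
```

```text
top0 5860 0.1203306144991716 (630.3322143554688, 85.51951599121094) (309.56451416015625, 251.5072784423828) 17.287864685058594
[647.0416302   90.72003733  17.28786469] [610.75748371  78.93744694  17.31086589] 0.051107222019447666
base [ 4.78814698 -5.61659564] pad [-72.86571821  51.05683042] ball [-60.73839186 -51.18273118] nut [68.4294327  87.67213225] wheel [ 60.93069433 -94.34096871]
scene0 7243 0.12167453575355143 (629.5698852539062, 83.04888153076172) (312.0552978515625, 251.7122344970703) 17.039264678955078
[646.30170822  88.17685385  17.03926468] [611.26028192  77.70344037  17.12256808] 0.049922082117134794
base [ 4.68937905 -4.27348541] pad [-73.15031895  52.14443209] ball [-60.68705688 -50.05472201] nut [68.02373601 89.22389011] wheel [ 61.12320796 -92.81287188]
```

Both cameras agree: origin is about (0.611, 0.078), yaw 17.2°, and the clamp is on +y. The pad and ball positions match the given geometry. I'll go above the window, shut the gripper and look from close by.

```bash
cat >> h.py <<'E'
O=np.array([.611,.0783]); TH=np.radians(17.2)
def w(x,y,z): # jig mm -> world m
    c,s=np.cos(TH),np.sin(TH)
    return [O[0]+(c*x-s*y)/1e3,O[1]+(s*x+c*y)/1e3,z/1e3]
def j(p):
    c,s=np.cos(TH),np.sin(TH); d=(np.asarray(p)[...,:2]-O)*1e3
    return np.stack([c*d[...,0]+s*d[...,1],-s*d[...,0]+c*d[...,1],np.asarray(p)[...,2]*1e3],-1)
def rot(sg=1):
    c,s=np.cos(TH),np.sin(TH); return np.array([[c*sg,s*sg,0],[s*sg,-c*sg,0],[0,0,-1]])
E
python3 - <<'E'
from h import *
p=manip.current_ee_pos(); R=manip.current_tcp_rot(); c=manip.get_calibration("wrist")
print(R.round(2),"cam in tcp",(R.T@(-c["R"].T@c["t"]-p)).round(3))
for sg in (1,-1): print(sg,manip.inverse_kinematics(w(-45,0,300),rot(sg)))
manip.move_l([p[0],p[1],.30])
sg=1 if manip.inverse_kinematics(w(-45,0,300),rot(1)) is not None else -1
manip.move_ptp(w(-45,0,300),rot(sg)); manip.set_gripper(0.0)
grab("wrist","w0")
for n in ("base","clamp_pad","ejector_ball"):
    print(n,[(j(r["at"]).round(1).tolist(),round(r["confidence"],2)) for r in manip.look_for("wrist",n)])
print(sg,manip.current_ee_pos(),manip.current_grip_width(),manip.current_time())
E
```

```text
[[-0.93  0.37 -0.  ]
 [ 0.37  0.93 -0.  ]
 [ 0.   -0.   -1.  ]] cam in tcp [ 0.07 -0.   -0.17]
1 [ 3.25029141e-02  3.11854776e-01  1.46424166e+00 -4.44089210e-16
  1.36549622e+00  1.30310261e+00]
-1 [ 3.25029141e-02  3.11854776e-01  1.46424166e+00 -4.44089210e-16
  1.36549622e+00 -1.83849004e+00]
base [([-246.1, 194.6, 26.3], 0.89), ([-153.8, -209.8, 16.1], 0.88), ([147.4, 197.2, 17.6], 0.82), ([-343.6, -169.8, 20.6], 0.65), ([7.7, -6.7, 89.4], 0.61), ([33.6, -0.4, 121.9], 0.44)]
clamp_pad [([-72.9, 56.6, 109.0], 0.61)]
ejector_ball [([-60.4, -44.6, 102.3], 0.96)]
1 [0.56801011 0.06498149 0.29998013] 0.00031055892276602923 4.7417
```

View pics/w0.png

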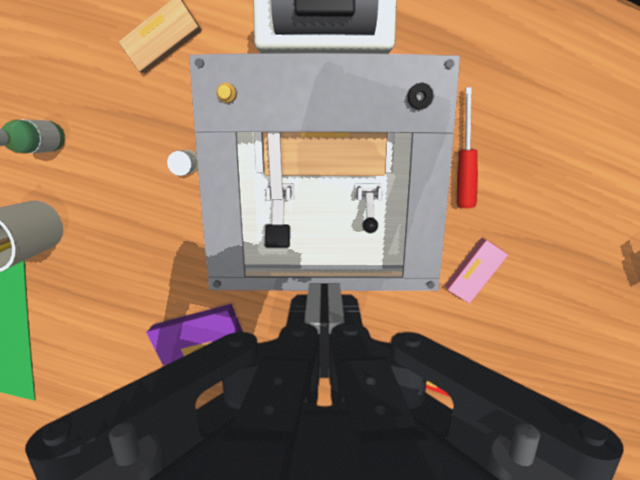

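The wrist view shows the window at rows 130–275 with the base at (335,155). The clamp pad is at (277,236), the ball at (370,225), the nut at (226,93) and the wheel at (420,96). The frame reads straight. I'll measure the finger profile, the base's near face and the lever units from this depth image.

Run:
```python
from h import *
W=cloud('w0'); J=j(W); z=np.load('pics/w0.npz')
tcp=np.array([-45,0,300])
F=J.reshape(-1,3); F=F[np.isfinite(F[:,0])]
g=F[F[:,2]>200]-tcp
for a in range(0,130,8):
    s=g[(g[:,2]>=a)&(g[:,2]<a+8)]
    if len(s)>5: print('finger h',a,'y',s[:,1].min().round(),s[:,1].max().round(),'xmax',s[:,0].max().round(),len(s))
r=F[(abs(F[:,2]-120)<5)&(abs(F[:,0])<160)&(abs(F[:,1])<145)]
print('roof z',np.median(r[:,2]),'outer x,y',np.percentile(r,[.1,99.9],axis=0).round(1).tolist())
(c,s,a)=cv2.minAreaRect(r[:,:2].astype(np.float32)); print(c,s,a)
m=r[(abs(r[:,1])<60)]; print('window far edge',m[m[:,0]>0][:,0].min(),'near',m[m[:,0]<0][:,0].max())
m=r[(r[:,0]>-100)&(r[:,0]<10)]; print('window y',m[m[:,1]>0][:,1].min(),m[m[:,1]<0][:,1].max())
b=F[(abs(F[:,2]-90)<5)&(abs(F[:,1])<30)&(F[:,0]<40)&(F[:,0]>-60)]
print('base top z',np.median(b[:,2]),'near edge',np.percentile(b[:,0],[0.5,2,5]))
im=z['im'].astype(int); wood=(im[...,0]-im[...,2]>50)&(J[...,0]>-60)&(J[...,0]<40)&(abs(J[...,1])<80)&(abs(J[...,2]-90)<8)
b=J[wood]; print('wood',np.percentile(b,[1,50,99],axis=0).round(1).tolist())
u=F[(F[:,0]>-100)&(F[:,0]<-15)&(abs(F[:,1])<70)&(F[:,2]>70)&(F[:,2]<125)]
for lo in range(-100,-15,10):
    s=u[(u[:,0]>=lo)&(u[:,0]<lo+10)]; l=s[s[:,1]>10]; q=s[s[:,1]<-10]
    print(lo,'clamp ymin',np.round(l[:,1].min()) if len(l) else None,'zmax',np.round(l[:,2].max()) if len(l) else None,'ej ymax',np.round(q[:,1].max()) if len(q) else None,'zmax',np.round(q[:,2].max()) if len(q) else None)
```

```text
finger h 24 y -7.0 6.0 xmax 12.0 27
finger h 32 y -14.0 12.0 xmax 12.0 393
finger h 40 y -14.0 13.0 xmax 13.0 603
finger h 48 y -14.0 13.0 xmax 12.0 725
finger h 56 y -14.0 13.0 xmax 12.0 540
finger h 64 y -22.0 20.0 xmax 15.0 1200
finger h 72 y -36.0 34.0 xmax 15.0 3276
finger h 80 y -42.0 41.0 xmax 15.0 6865
finger h 88 y -50.0 47.0 xmax 19.0 4890
finger h 96 y -54.0 54.0 xmax 19.0 9815
finger h 104 y -62.0 60.0 xmax 19.0 11396
finger h 112 y -63.0 62.0 xmax 20.0 17608
finger h 120 y -60.0 59.0 xmax 22.0 9721
finger h 128 y -20.0 18.0 xmax 22.0 1271
roof z 119.28763121360794 outer x,y [[-133.6, -125.1, 115.2], [145.1, 124.6, 124.7]]
(6.1971435546875, -0.45388031005859375) (251.19215393066406, 281.5915832519531) 89.79485321044922
window far edge 30.73224122966976 near -118.08763424306694
window y 84.06171394595415 -84.59839351659988
base top z 89.2899819715092 near edge [-13.68010177 -13.46797131 -11.38695749]
wood [[-13.4, -64.0, 87.4], [9.5, -8.0, 89.3], [30.4, 62.2, 91.1]]
-100 clamp ymin None zmax None ej ymax None zmax None
-90 clamp ymin 37.0 zmax 114.0 ej ymax None zmax None
-80 clamp ymin 37.0 zmax 112.0 ej ymax -43.0 zmax 107.0
-70 clamp ymin 37.0 zmax 107.0 ej ymax -41.0 zmax 110.0
-60 clamp ymin 44.0 zmax 100.0 ej ymax -43.0 zmax 107.0
-50 clamp ymin 43.0 zmax 95.0 ej ymax -37.0 zmax 97.0
-40 clamp ymin 36.0 zmax 102.0 ej ymax -36.0 zmax 90.0
-30 clamp ymin 34.0 zmax 104.0 ej ymax -37.0 zmax 90.0
-20 clamp ymin 43.0 zmax 104.0 ej ymax None zmax None
```

The measured window, base top (z 89) and lever units match the model within about 1 mm, and the near face is at x≈-14. The fingers are ±14 mm wide up to 64 mm above the tip, so they fit well. Pushing now, watching the force.

Run:
```python
from h import *
manip.move_l(w(-45,0,150),max_speed=.2); manip.move_l(w(-45,0,75),max_speed=.1)
f0=np.array(manip.current_force()); print('f0',f0.round(1))
ux=np.array(w(1,0,0))-np.array(w(0,0,0)); ux/=np.linalg.norm(ux)
manip.move_l(w(-10,0,75),max_speed=.06)
x=-10
while x<6:
    x+=1; manip.move_l(w(x,0,75),max_speed=.04)
    f=(np.array(manip.current_force())-f0)@ux; print(x,f.round(1),end='; ')
    if f<-12: break
print(j(manip.current_ee_pos()).round(1),manip.current_time())
manip.dwell(.2);print((np.array(manip.current_force())-f0).round(1))
manip.move_l(w(x-14,0,75),max_speed=.08); manip.move_l(w(x-14,0,140),max_speed=.15); manip.move_l(w(-60,0,230),max_speed=.2)
grab("wrist","w1"); J=j(cloud('w1')); im=np.load('pics/w1.npz')['im'].astype(int)
k=(im[...,0]-im[...,2]>50)&(J[...,0]>-60)&(J[...,0]<40)&(abs(J[...,1])<70)&(abs(J[...,2]-90)<8)
b=J[k]
for a in range(-60,60,15):
    s=b[(b[:,1]>=a)&(b[:,1]<a+15)]
    if len(s): print(a,np.percentile(s[:,0],[1,3]).round(1))
for n in ("clamp_pad","ejector_ball"):
    print(n,[(j(r["at"]).round(1).tolist(),round(r["confidence"],2)) for r in manip.look_for("wrist",n)])
print(manip.current_time())
```

```text
f0 [ 0.  -0.6  0.7]
-9 -0.0; -8 -0.7; -7 0.2; -6 0.5; -5 0.3; -4 -0.6; -3 0.5; -2 -0.2; -1 0.4; 0 1.0; 1 -0.7; 2 0.5; 3 -0.7; 4 0.1; 5 0.4; 6 0.6; [ 6. -0. 75.] 11.275
[-0.3  0.8 -1.9]
-60 [-13.6 -12.7]
-45 [-13.6 -12.7]
-30 [-13.7 -12.7]
-15 [-12.8 -11.9]
0 [-12.8 -11.9]
15 [-12.8 -11.9]
30 [-12.8 -11.9]
45 [-12.6 -11.8]
clamp_pad [([-71.9, 50.4, 111.3], 0.68), ([38.3, 2.4, 123.9], 0.49)]
ejector_ball [([-57.6, -47.0, 99.5], 0.76)]
13.2
```

View pics/w1.png

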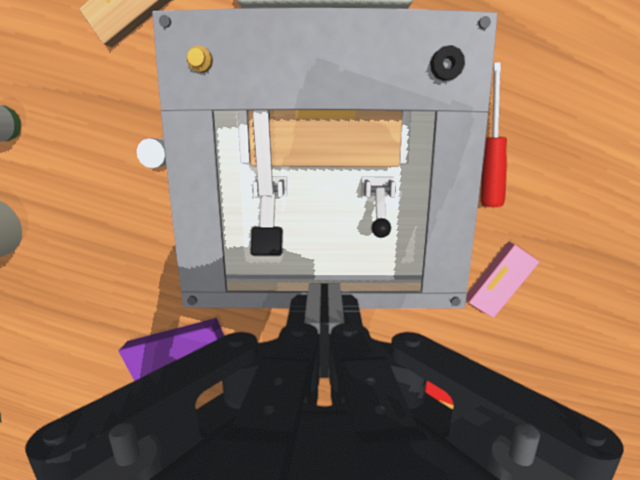

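The base did not move: its near edge is still at x≈-13, and there was no force. So the fingertips passed above it. I'll check where the tips really are relative to the reported TCP.

Run:
```python
from h import *
c=manip.get_calibration("wrist"); p=np.array(manip.current_ee_pos()); R=np.array(manip.current_tcp_rot())
for h in (0,10,20,30,40,60):
    X=p-R[:,2]*h/1e3
    px=cv2.projectPoints(X[None],cv2.Rodrigues(c["R"])[0],np.array(c["t"]),c["camera_matrix"],np.array([c["k1"],0,0,0]))[0].ravel(); print(h,px.round())
J=j(cloud('w1'))
for r in range(270,360,8): print(r,(J[r,[312,316,330]]-[-60,0,230]).round(0).tolist())
print(p,R.round(3).tolist(),manip.current_qpos(),manip.current_grip_width(),manip.current_time())
```

```text
0 [322. 279.]
10 [322. 287.]
20 [322. 296.]
30 [322. 306.]
40 [322. 317.]
60 [322. 344.]
270 [[-59.0, 12.0, -164.0], [-59.0, 8.0, -166.0], [-59.0, -7.0, -165.0]]
278 [[-68.0, 12.0, -165.0], [-68.0, 8.0, -165.0], [-68.0, -7.0, -166.0]]
286 [[12.0, 4.0, 34.0], [11.0, 3.0, 34.0], [12.0, -3.0, 34.0]]
294 [[12.0, 4.0, 42.0], [11.0, 2.0, 41.0], [12.0, -3.0, 42.0]]
302 [[12.0, 4.0, 49.0], [11.0, 2.0, 47.0], [12.0, -3.0, 49.0]]
310 [[11.0, 4.0, 55.0], [12.0, 2.0, 55.0], [12.0, -3.0, 56.0]]
318 [[11.0, 3.0, 59.0], [12.0, 2.0, 61.0], [12.0, -3.0, 61.0]]
326 [[12.0, 3.0, 67.0], [11.0, 2.0, 64.0], [10.0, -3.0, 64.0]]
334 [[13.0, 3.0, 73.0], [12.0, 2.0, 72.0], [12.0, -3.0, 72.0]]
342 [[13.0, 3.0, 77.0], [11.0, 2.0, 74.0], [9.0, -3.0, 72.0]]
350 [[13.0, 3.0, 82.0], [9.0, 2.0, 75.0], [7.0, -3.0, 73.0]]
358 [[13.0, 3.0, 85.0], [5.0, 2.0, 74.0], [5.0, -3.0, 74.0]]
[0.55348189 0.06066544 0.22836325] [[0.955, 0.296, -0.002], [0.296, -0.955, -0.0], [-0.002, -0.001, -1.0]] [2.55438623e-02 3.39353529e-01 1.60191556e+00 3.33299124e-05
 1.20278705e+00 1.29604561e+00] 0.00034911742234141485 13.2
```

Run:
```python
import cv2,numpy as np
im=cv2.imread('pics/w1.png')[260:350,250:400]; cv2.imwrite('pics/w1c.png',cv2.resize(im,None,fx=5,fy=5,interpolation=cv2.INTER_CUBIC))
```

```text
(no output)
```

View pics/w1c.png

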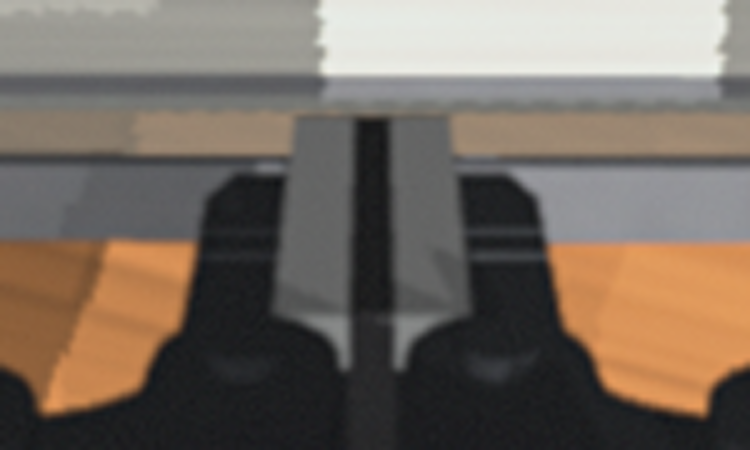

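The image and depth both put the real fingertip about 30 mm above the reported TCP. That explains passing over the 25 mm base without contact. I'll confirm it independently with the scene camera.

Run:
```python
from h import *
p=np.array(manip.current_ee_pos()); print(p, j(p).round(1))
grab("scene","s1"); J=j(cloud('s1'))-j(p)
m=(abs(J[...,0])<30)&(abs(J[...,1])<18)&(J[...,2]>-60)&(J[...,2]<110)
b=J[m]
for a in range(-20,80,6):
    s=b[(b[:,2]>=a)&(b[:,2]<a+6)]; print(a,len(s),s.min(0).round().tolist() if len(s) else '',s.max(0).round().tolist() if len(s) else '')
v,u=np.where(m); print(u.min(),u.max(),v.min(),v.max())
im=cv2.imread('pics/s1.png')[v.max()-110:v.max()+60,u.min()-70:u.max()+70]; cv2.imwrite('pics/s1c.png',cv2.resize(im,None,fx=3,fy=3))
```

```text
[0.55348189 0.06066544 0.22836325] [-6.020e+01  2.000e-01  2.284e+02]
-20 0  
-14 0  
-8 0  
-2 0  
4 0  
10 0  
16 0  
22 0  
28 2 [9.0, -3.0, 32.0] [9.0, 5.0, 33.0]
34 17 [5.0, -13.0, 35.0] [11.0, 10.0, 40.0]
40 23 [-1.0, -13.0, 40.0] [12.0, 12.0, 46.0]
46 28 [-8.0, -13.0, 46.0] [12.0, 12.0, 52.0]
52 24 [2.0, -13.0, 52.0] [12.0, 12.0, 58.0]
58 25 [2.0, -13.0, 58.0] [14.0, 12.0, 64.0]
64 26 [-11.0, -7.0, 64.0] [13.0, 13.0, 70.0]
70 32 [-5.0, -17.0, 70.0] [15.0, 16.0, 76.0]
76 46 [-8.0, -17.0, 76.0] [14.0, 18.0, 82.0]
329 350 202 226
```

View pics/s1c.png

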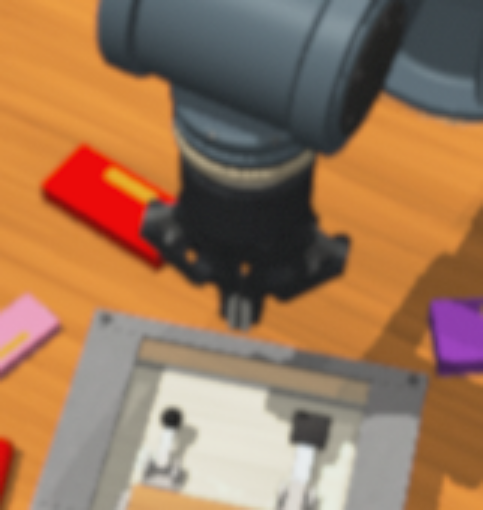

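Confirmed: the real tip is about 31 mm above the reported TCP in both cameras. I'll redo the push with that offset, tip at z≈79. The finger and roof clearances still hold.

```bash
cat >> h.py <<'E'
TIP=31.
ux=np.array([np.cos(TH),np.sin(TH),0])
def t(x,y,z): return w(x,y,z-TIP)
E
python3 - <<'E'
from h import *
manip.move_l(t(-45,0,150),max_speed=.2); manip.move_l(t(-45,0,79),max_speed=.1)
f0=np.array(manip.current_force()); print('f0',f0.round(1))
manip.move_l(t(-26,0,79),max_speed=.08)
x=-26
while x<6:
    x+=1; manip.move_l(t(x,0,79),max_speed=.04)
    f=(np.array(manip.current_force())-f0)@ux; print(x,f.round(1),end='; ')
    if f<-12: break
print(j(manip.current_ee_pos()).round(1),manip.current_time())
manip.dwell(.2);print((np.array(manip.current_force())-f0).round(1))
manip.move_l(t(x-14,0,79),max_speed=.08); manip.move_l(t(x-14,0,140),max_speed=.15); manip.move_l(t(-60,0,190),max_speed=.2)
grab("wrist","w2"); J=j(cloud('w2')); im=np.load('pics/w2.npz')['im'].astype(int)
k=(im[...,0]-im[...,2]>50)&(J[...,0]>-60)&(J[...,0]<40)&(abs(J[...,1])<70)&(abs(J[...,2]-90)<8)
b=J[k]
for a in range(-60,60,15):
    s=b[(b[:,1]>=a)&(b[:,1]<a+15)]
    if len(s): print(a,np.percentile(s[:,0],[1,3]).round(1))
for n in ("clamp_pad","ejector_ball"):
    print(n,[(j(r["at"]).round(1).tolist(),round(r["confidence"],2)) for r in manip.look_for("wrist",n)])
print(manip.current_time())
E
```

```text
f0 [ 0.7 -0.6 -0.3]
-25 -0.1; -24 -1.1; -23 -1.1; -22 -1.7; -21 0.1; -20 -1.7; -19 -0.3; -18 -0.4; -17 -0.6; -16 -0.2; -15 -0.5; -14 -0.0; -13 -0.5; -12 -1.0; -11 0.0; -10 -1.2; -9 -0.7; -8 -0.4; -7 -1.4; -6 -0.4; -5 -1.0; -4 -1.1; -3 0.0; -2 -1.0; -1 -0.1; 0 -0.5; 1 -0.6; 2 -5.4; 3 -12.0; [ 1.3  0.1 47.9] 22.4583
[-12.3  -1.9   8.1]
-60 [13.3 13.5]
-45 [13.8 14.1]
-30 [13.8 13.8]
-15 [13.7 13.8]
0 [13.7 13.7]
15 [13.8 14.1]
30 [13.8 13.9]
45 [13.9 14. ]
clamp_pad [([-72.2, 51.1, 108.7], 0.77), ([-59.7, -43.2, 103.9], 0.3)]
ejector_ball [([-56.6, -44.8, 103.0], 0.59)]
24.1917
```

View pics/w2.png

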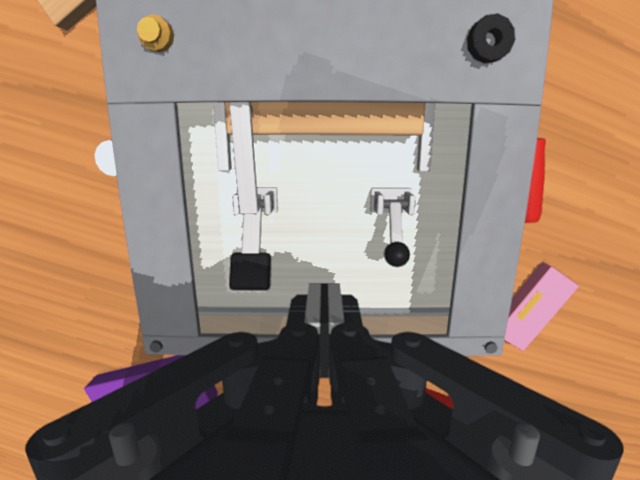

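The base is flush: force rises at the stop, and the near edge is straight at x≈13, which is 12 within measurement bias. Ball and pad are still raised. Now pressing the pad.

Run:
```python
from h import *
X,Y=-79,50
manip.move_l(t(X,Y,150),max_speed=.2); manip.move_l(t(X,Y,118),max_speed=.1)
f0=np.array(manip.current_force()); z=114
manip.move_l(t(X,Y,z),max_speed=.06)
while z>80:
    z-=2 if z>92 else 1
    manip.move_l(t(X,Y,z),max_speed=.06)
    f=np.array(manip.current_force())-f0; print(z,f.round(1).tolist(),end='; ')
    if f[2]>22 or np.hypot(*f[:2])>15: break
print((j(manip.current_ee_pos())+[0,0,TIP]).round(1),manip.current_time())
manip.move_l(t(X,Y,150),max_speed=.12); manip.move_l(t(-70,0,215),max_speed=.2)
grab("wrist","w3"); J=j(cloud('w3'))
for n in ("clamp_pad","ejector_ball","nut","wheel"):
    print(n,[(j(r["at"]).round(1).tolist(),round(r["confidence"],2)) for r in manip.look_for("wrist",n)])
b=J[(J[...,0]>-105)&(J[...,0]<-70)&(abs(J[...,1]-50)<9)&(J[...,2]>72)]
print('pad z',np.percentile(b[:,2],[10,50,90]).round(1),np.percentile(b[:,0],[2,98]).round(1)); print(manip.current_time())
```

```text
112 [0.2, -0.4, 0.3]; 110 [-0.7, -0.1, 1.1]; 108 [-0.3, 0.6, -0.5]; 106 [-0.5, -0.4, 0.3]; 104 [-0.1, 0.5, -1.0]; 102 [-0.6, 0.0, -0.9]; 100 [-0.5, 0.5, -0.4]; 98 [-0.6, -0.3, -1.3]; 96 [-0.5, -1.0, -0.6]; 94 [-0.7, -0.4, -0.3]; 92 [-0.2, 0.2, 0.7]; 91 [-0.7, -0.2, 0.5]; 90 [-0.3, -0.3, -0.1]; 89 [-3.5, -0.8, 6.6]; 88 [-7.2, -1.8, 16.6]; 87 [-10.8, -1.7, 28.0]; [-78.9  49.9  88.9] 29.3917
clamp_pad [([-75.7, 51.8, 86.6], 0.6)]
ejector_ball [([-58.8, -42.5, 98.3], 0.88)]
nut [([62.1, 85.6, 122.7], 0.82), ([61.3, -84.5, 129.9], 0.74), ([-24.9, -185.5, 24.8], 0.73), ([22.2, 0.7, 122.6], 0.38)]
wheel [([61.2, -87.7, 131.5], 0.98)]
pad z [85.3 86.2 87.1] [-93.2 -70.2]
30.875
```

View pics/w3.png

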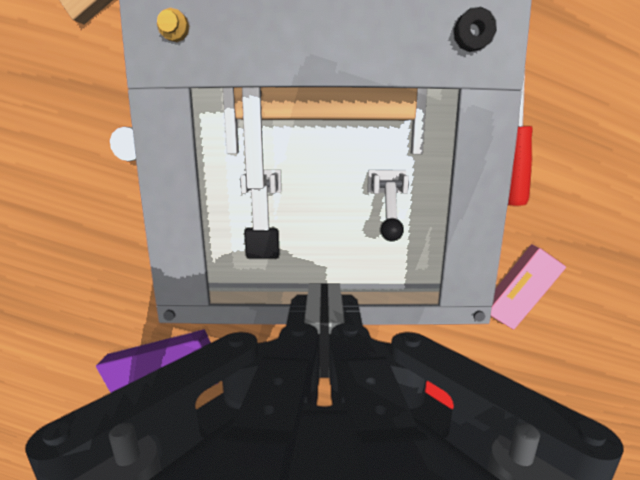

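The pad is level at z≈86–87, which is fully down on the hard stop (28 N felt). The base is still at the stop around (325,110), the ball is raised at (391,229), the nut and wheel haven't moved, and the gripper is clear. Handing in.

```bash
python3 -c "
from bench import manip
print(manip.sign_off())"
```

```text
the job is handed in; nothing more can be done
None
```

The base is flush against the stop and the clamp lever is all the way down. The ejector is still raised and the robot is withdrawn; I handed the job in at about 31 s, after a first push passed harmlessly over the base because the real fingertips sit about 31 mm above the reported TCP.

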